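Park the cordless iron on its charging base and lock it

TASK

Put the iron away on its charging base: slide it over the mat, sole down and nose first (do not lift it), up over the ramp until its heel has dropped in behind the lip and the sole lies flat and straight on the sloping plate. Then push the orange toe lock all the way over the tip of the sole so the base can be carried. Leave the spray can, water bottle and peg basket where they are.

Things in the scene. Friction and masses are not known exactly. Their poses are not given: they have to be found in the camera images.
- iron: Cordless iron, 225 long, 110 wide, 130 tall, 0.7-0.95 kg; steel sole 8 thick that glides easily (friction about 0.25), white and teal body, black handle. Origin: underside of the sole, middle of its straight heel edge; x along the sole to the nose, y left, z up. Sole 110 wide from x 20 to 80, 90 at x 140, 60 at x 180, a point at 225. The body ends at x 190: the sole's tip is a bare ledge
- iron_handle (a point): Middle of the iron's black handle bar, 85 ahead of the heel and 119 above the sole's underside. The bar runs along the iron's x (clear from x 45 to x 125), 30 wide, 24 high (107 to 131 above the underside), with 40 of open space under it
- iron_heel (a point): Point on the iron's flat upright heel face (plane x = 0 of the iron), 85 above the sole's underside, mid-width. The face is 100 wide at 30 above the underside, 84 wide at 105, 48 at its top (130): a good face to push on
- iron_nose (a point): Tip of the iron's sole, 225 ahead of the heel edge, level with the sole's underside (the edge there is turned up by 4)
- dock: Low white charging base, fixed to the table, 325 long, 165 wide. Origin: on the table, mid-width, 160 uphill of the ramp's foot; x uphill (the way the nose must point), y left. From x -160 a dark ramp rises over 47 to a lip 14 high (x -113 to -108). Flared cheeks 26 high lead in beside it: 149 apart at the foot, 122 at the lip. Behind the lip the plate starts 5.5 lower
- plate: The base's sloping grey plate, rising at 9 degrees, on which the sole must lie. Origin: on its surface, mid-width, against the back of the lip, 8.5 above the table; x uphill along the surface, z square to it. Cheeks 122 apart, 20 high, run from x 0 to 130; a nose stop 11 high stands at x 232, so the iron has 7 of play. Home: iron origin at this origin, its axes along these axes
- toe_lock (a joint): Slide of the orange toe lock at the high end of the base, in m: 0 open, 0.025 fully shut (hard stop). It shuts down the slope, along the plate's -x, towards the iron; about 2 N of friction, stays where it is left. Shut, its flat tongue reaches 5 above the tip of the sole and about 20 past the nose stop. The tongue never blocks the nose sliding in under it
- toe_lock_tab (a point): Middle of the top of the lock's upright orange tab, which is 34 wide across the slope, 12 thick along it and stands 25 above the tongue: its top is 44 above the plate's surface plane, the housing walls beside it reach 26. When open the tab stands at x 278 of the plate, just past the base's high end (x 275): free space lies behind it
- spray_can: White starch spray can, blue cap, 52 across, 170 tall; origin under its middle. Bystander
- water_bottle: Clear bottle of distilled water, 68 across, 190 tall; origin under its middle. Bystander
- peg_basket: Open slatted wooden basket, 90 x 120, 70 tall; origin under its middle. Bystander

How it is judged:
By the outcome, as a careful person would: the job done as asked, in the order asked, and still so for the second after the job is handed in, with the robot touching nothing.
It also fails if it takes over 64 s, if anything falls off the work surface, if the arm or the gripper's body presses on something with over 40 N, if the wrist force passes 120 N, or if a joint passes its speed limit or range.

ROBOT

A 6-joint arm with a two-finger parallel gripper is mounted at the origin on the work surface. World frame = base frame: x ahead of the robot, y to its left, z up, the work surface at z = 0. Lengths are in m, angles in rad, forces in N, time in s.
With the tool pointing down it reaches from about 0.375 to 0.9 m from the base axis. Payload 3.1 kg.
Tool frame: the origin (TCP) lies midway between the tips of the shut fingers; the grasp point (between the pads) lies 19 mm behind it; z points along the fingers, y is the line along which they close (so a half turn about z gives the same grasp; the last joint's range is limited). The gripper opens to 87 mm and grips with 3 to 60 N. Pads are 19 mm wide; open, the fingers measure 117 mm over their backs; the gripper's body (75 mm by 190 mm) begins 51 mm behind the grasp point.
Start: joints at [1.081, 0.527, 1.433, -0, 1.181, -0.178], TCP at [0.192, 0.595, 0.223] pointing down, gripper open.
Joint ranges: [-3.08, 3.08], [-0.75, 2.2], [0.22, 2.44], [-1.43, 4.57], [0, 2.65], [-2.85, 2.85]. Speed limits (rad/s): [2.79, 2.79, 3.14, 3.14, 3.14, 3.14].

INTERFACE

Orientations are given as a unit quaternion [x, y, z, w].
In Python, from rig import robot gives the robot as it stands.
- The arm moves only by the shell command python3 -m jog 'ROWS' [FORCE]. ROWS is a JSON object of lists of equal length, an entry for each row: "dp": the shift along the tool's x, y, z in mm, a list of three; "delta_rot": the turn, a rotation vector about the tool's x, y, z in rad, a list of three; "gripper": the opening, from -1 (shut) to 1 (fully open). A call has 1 to 12 rows; each row is the pose to reach, as a shift and turn from the pose commanded when the call began, along the tool's axes at that moment; what a row does not reach only later rows make up. A row lasts 1/10 s, in which the tool goes at most 50 mm and 8.59 degrees, less where a joint would pass 70% of its speed; a pose out of reach is approached as far as the arm can. A call with a gripper value outside its range is refused whole. The fingers move at their own pace and stop on an object; FORCE is the grip in N (left out, the last holds). Time passes only in rows, so rows that repeat a pose let the fingers close. It gives the time, the measured TCP pose, the force, the opening and the grip force at its end, in the units of the state.
- robot.get_obs(): the state, without advancing time (a new reading comes with each control period).
- robot.camera(name): name is "scene" or "top" or "wrist"; returns the picture (400x640x3 uint8, red, green, blue); there is no depth.
- robot.camera_model(name): a dict with "fx", "fy", "cx", "cy" (pixels), "xyz" and "orientation" of the camera in the world; the wrist camera has in their place "T_tool_cam" (4x4, takes a point from camera to tool coordinates, whose origin is the TCP and whose axes are the flange's). Camera axes: x right, y down, z forward; pixel columns grow to the right and rows downward; lengths in m; the calibration is good to about 2 mm. A picture is of the moment at which its call begins: read the wrist's pose just before it. camera_model takes no time and is no camera call.
- robot.hand_in(): hands the job in; it is judged then, once.
Trained networks look in the newest picture that a camera, given by its name, has taken for a name from the list of things; names that differ only in an ending like _2 or _b are one class to them, and where a whole thing is asked for, a point or a joint stands for the part that bears it (a point fixed in the world has none). Each returns a list of dicts, best first, with "score" (0 to 1); they miss things now and then, are a little off and sometimes report something else, mostly with a low value. They report only what shows in the picture. A call takes as long as a camera call.
- robot.search_frame(name, camera): "rect" ([left, top, right, bottom] in pixels, round what is visible of it).
The state is a dict: "time": time; "q": joint angles; "joint_velocities": joint speeds; "joint_torque": joint torques, N m; "position": TCP position; "tool_rot": TCP orientation; "ft_force": force on the tool from outside, world axes, zero at the start; "moment": the same for the moment, N m; "grip_width": finger opening in m; "grip_force": force on a finger pad.
Only numpy, scipy, OpenCV 4.12 (cv2) and the standard library are available. Lean on these libraries where they do the work, as an engineer would, in place of code of your own. Each camera call takes 0.05 s, during which the arm holds its last target. There are 200 camera calls.

## Working session

There is one attempt and no reset: what is moved stays moved. The work goes in short steps, Python scripts to look and compute and a shell command to move; the robot and the scene stay as the last step left them, time stands still between calls to the robot, and variables do not carry over. Pictures are saved under pics/ and viewed, at most 10 in all, crops included, and the job is handed in when it is done.

```bash
ls; mkdir -p pics
python3 - <<'E'
from rig import robot
import cv2
o=robot.get_obs();print(o['time'],o['position'],o['tool_rot'],o['ft_force'])
for c in ['scene','top']:
    im=robot.camera(c);cv2.imwrite(f'pics/{c}0.png',im[:,:,::-1])
    print(c,robot.camera_model(c))
    for n in ['iron','iron_handle','iron_heel','iron_nose','dock','plate','toe_lock_tab','spray_can','water_bottle','peg_basket']:
        print(n,[( [round(v) for v in r['rect']],round(r['score'],2)) for r in robot.search_frame(n,c)[:2]])
E
```

```text
pics
0.0 [0.19134955 0.59420507 0.22158067] [ 1.55286573e-01  9.87868875e-01 -1.02118665e-03 -3.50870853e-04] [-0.76137567  0.21508062  0.48869304]
scene {'fx': 425.4746555025111, 'fy': 425.4746555025111, 'cx': 320.593166593525, 'cy': 199.16552525530687, 'xyz': array([ 0.99489693, -0.39706443,  0.92194203]), 'orientation': array([ 0.88947765,  0.35346135, -0.11220275, -0.26703019])}
iron [([151, 194, 232, 285], 0.75)]
iron_handle [([154, 195, 229, 287], 0.87)]
iron_heel [([149, 196, 228, 288], 0.72)]
iron_nose [([153, 198, 230, 286], 0.58)]
dock [([272, 102, 403, 205], 0.81)]
plate [([367, 198, 397, 255], 0.66), ([289, 104, 402, 199], 0.59)]
toe_lock_tab [([371, 110, 387, 125], 0.58)]
spray_can [([367, 198, 394, 254], 0.76)]
water_bottle [([405, 155, 441, 216], 0.83)]
peg_basket [([296, 243, 362, 318], 0.73), ([291, 102, 401, 198], 0.65)]
top {'fx': 451.02356562677926, 'fy': 451.02356562677926, 'cx': 313.6218594243804, 'cy': 201.02186278377206, 'xyz': array([ 0.34421715, -0.04653905,  1.29994232]), 'orientation': array([ 0.70912012, -0.6961622 ,  0.07755534, -0.08057305])}
iron [([344, 243, 433, 290], 0.76)]
iron_handle [([347, 242, 433, 290], 0.77)]
iron_heel [([345, 242, 434, 290], 0.95)]
iron_nose [([344, 243, 433, 290], 0.92)]
dock [([176, 211, 299, 288], 0.56)]
plate [([175, 206, 283, 281], 0.62)]
toe_lock_tab [([174, 230, 199, 248], 0.58)]
spray_can [([277, 136, 300, 171], 0.74)]
water_bottle [([222, 134, 248, 174], 0.77), ([345, 241, 430, 292], 0.22)]
peg_basket [([323, 150, 360, 184], 0.89), ([344, 242, 429, 290], 0.21)]
```

Run:
```python
import cv2
a=cv2.imread('pics/top0.png')[195:310,160:450]; a=cv2.resize(a,None,fx=2.75,fy=2.75,interpolation=cv2.INTER_CUBIC);cv2.imwrite('pics/topc.png',a)
a=cv2.imread('pics/scene0.png')[80:330,130:460]; a=cv2.resize(a,None,fx=2.4,fy=2.4,interpolation=cv2.INTER_CUBIC);cv2.imwrite('pics/scenec.png',a)
```

```text
(no output)
```

View pics/topc.png

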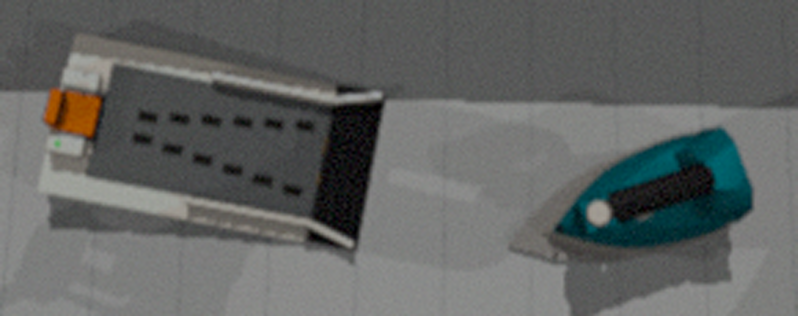

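View pics/scenec.png

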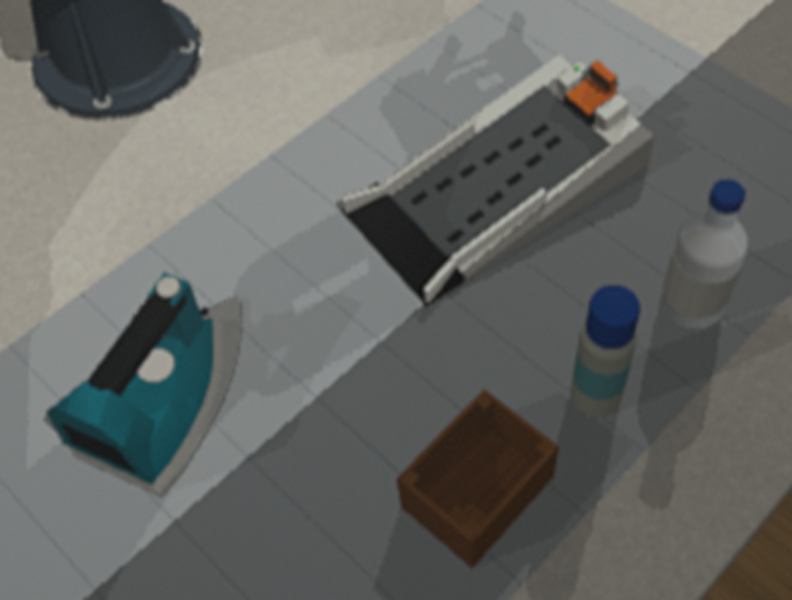

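The top crop shows the dock on the left: ramp foot at x≈355–383, orange lock at (72,112). The iron is on the right, with its nose at (512,247) and its handle running from (612,208) to (712,180). The scene view agrees: iron nose (240,298), dock foot corners (343,205) and (428,298), and the bystanders are clear of the path. Next I fit the poses from both views.

```bash
cat > h.py <<'E'
import numpy as np,cv2
from scipy.optimize import least_squares
from scipy.spatial.transform import Rotation as R
from rig import robot
def proj(c,P):
    m=robot.camera_model(c);p=(np.atleast_2d(P)-m['xyz'])@R.from_quat(m['orientation']).as_matrix()
    return np.c_[m['fx']*p[:,0]/p[:,2]+m['cx'],m['fy']*p[:,1]/p[:,2]+m['cy']]
def tri(a,b): # a,b pixel in scene, top
    f=lambda X:np.r_[proj('scene',X)[0]-a,proj('top',X)[0]-b]
    s=least_squares(f,[.4,.2,.05]);return s.x,np.abs(s.fun).max()
def W(pose,P,z0=0):
    c,s=np.cos(pose[2]),np.sin(pose[2]);P=np.atleast_2d(P)
    return np.c_[pose[0]+c*P[:,0]-s*P[:,1],pose[1]+s*P[:,0]+c*P[:,1],P[:,2]]
def plate(P): # plate->dock coords
    P=np.atleast_2d(P);a=np.deg2rad(9);return np.c_[-.108+P[:,0]*np.cos(a)-P[:,2]*np.sin(a),P[:,1],.0085+P[:,0]*np.sin(a)+P[:,2]*np.cos(a)]
def fit(obs,x0):
    f=lambda x:np.concatenate([(proj(c,W(x,P))[0]-uv) for c,P,uv in obs])
    s=least_squares(f,x0,loss='soft_l1',f_scale=1.);return s.x,f(s.x).reshape(-1,2)
T=lambda u,v:np.array([160+u/2.75,195+v/2.75])-.3
S=lambda u,v:np.array([130+u/2.4,80+v/2.4])-.3
E
cat > a.py <<'E'
from h import *
np.set_printoptions(precision=4,suppress=True)
print('nose',tri(S(240,298),T(512,247)),'hfront',tri(S(175,295),T(614,208)),'hback',tri(S(103,385),T(712,180)))
print('tab',tri(S(603,68),T(55,107)),'footL',tri(S(343,207),T(352,245)),'footR',tri(S(428,298),T(381,95)))
d,r=fit([('scene',[-.160,.0745,.02],S(343,207)),('scene',[-.160,-.0745,.02],S(428,296)),('top',[-.160,.0745,.02],T(352,244)),('top',[-.160,-.0745,.02],T(381,95)),
 ('top',plate([.232,0,.0]),T(101.5,120)),('top',[-.113,.061,.014],T(315,235)),('top',[-.113,-.061,.014],T(333,100)),('top',plate([.278,0,.044]),T(56,107)),('scene',plate([.278,0,.044]),S(603,70))],[.4,.2,1.5])
print('dock',d);print(r)
i,r=fit([('scene',[.225,0,.004],S(240,298)),('top',[.225,0,.004],T(512,247)),('scene',[.02,-.055,.0],S(160,493)),
 ('top',[.085,0,.131],T(662,194)),('scene',[.085,0,.131],S(139,340))],[.4,-.2,1.5])
print('iron',i);print(r)
q=lambda c,P,im,col:[cv2.circle(im,tuple(int(round(v*16)) for v in (p*3+1)),40,col,-1,shift=4) for p in proj(c,P)-O]
for c,O,w in(('top',np.array([160,195]),(290,115)),('scene',np.array([130,80]),(330,250))):
    k=2.4;im=cv2.imread(f'pics/{c}0.png')[O[1]:O[1]+w[1],O[0]:O[0]+w[0]];im=cv2.resize(im,None,fx=3,fy=3,interpolation=cv2.INTER_CUBIC)
    q(c,W(d,[[-.16,.0745,0],[-.16,-.0745,0],[-.113,.061,.014],[-.113,-.061,.014],[.165,.0825,0],[.165,-.0825,0]]),im,(0,255,0))
    q(c,W(d,plate([[x,y,0] for x in(0,.13,.232) for y in(-.061,0,.061)]+[[.278,0,.044]])),im,(255,0,255))
    q(c,W(i,[[0,0,0],[0,.05,.03],[0,-.05,.03],[0.02,.055,0],[.02,-.055,0],[.08,.055,0],[.08,-.055,0],[.14,.045,0],[.14,-.045,0],[.18,.03,0],[.18,-.03,0],[.225,0,.004],[.045,0,.131],[.125,0,.131],[0,.024,.13],[0,-.024,.13]]),im,(0,0,255))
    im=im if c=='top' else cv2.resize(im,(790,598))
    cv2.imwrite(f'pics/ov_{c}.png',cv2.resize(im,(798,316)) if c=='top' else im)
E
python3 a.py
```

```text
nose (array([ 0.4006, -0.1318, -0.0018]), np.float64(0.8716272953495263)) hfront (array([ 0.4352, -0.2126,  0.1284]), np.float64(3.2081786266044787)) hback (array([ 0.4616, -0.3108,  0.1213]), np.float64(1.6115975247550978))
tab (array([0.5232, 0.322 , 0.0954]), np.float64(0.6227003912379132)) footL (array([0.3972, 0.0292, 0.006 ]), np.float64(0.5026304728463629)) footR (array([0.5543, 0.0051, 0.0072]), np.float64(0.11038271318579973))
dock [0.5003 0.1708 1.4322]
[[-0.0266 -0.5366]
 [-1.8109 -1.6848]
 [ 2.6085 -2.1109]
 [ 0.7852  0.0461]
 [-1.1682 -0.0142]
 [ 0.5548 -6.1768]
 [ 1.4447  0.6194]
 [-3.4429 -0.1674]
 [ 0.7392 -2.1422]]
iron [ 0.4694 -0.3491  1.8566]
[[-0.3457  0.5597]
 [-0.2365 -2.4802]
 [ 3.4384 -4.4824]
 [ 0.7745 -0.1079]
 [-5.576  -0.4332]]
```

View pics/ov_top.png

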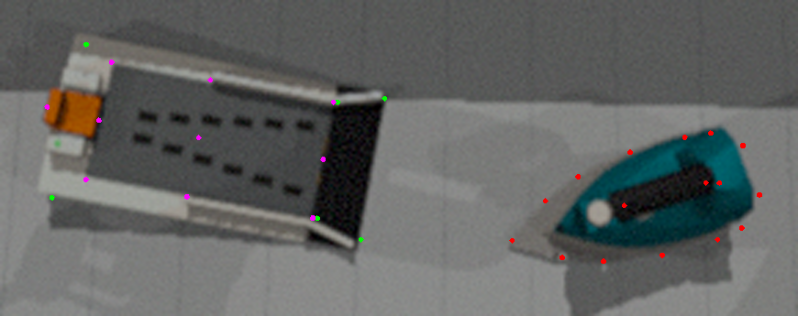

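View pics/ov_scene.png

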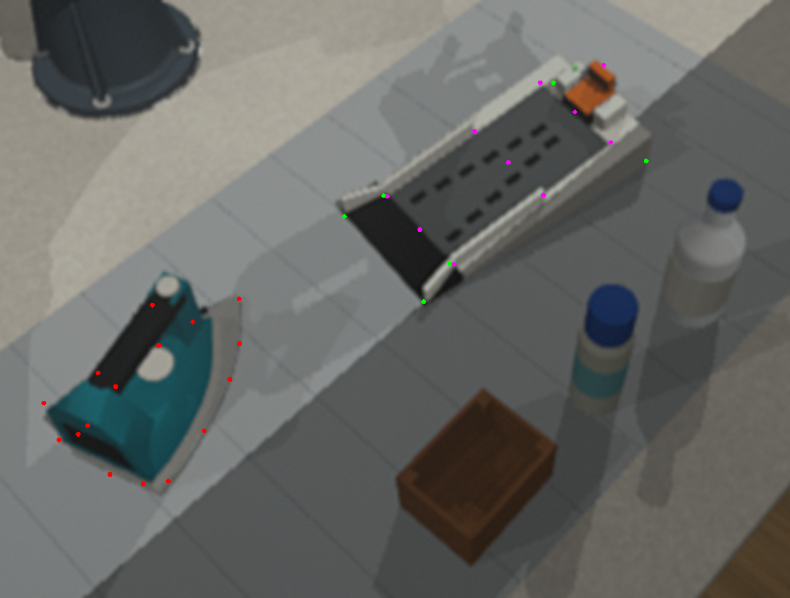

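The dock fit sits well on both overlays: foot corners, lip, plate corners and tab all match. The iron's dots are a few pixels off at the heel. I'll refine it with the wrist camera from above.

```bash
cat >> h.py <<'E'
def tgt(p,head,pitch=0,q0=None):
    "rows for tool: TCP p, tool x heading (rad), tool z down; pitch tilts nose-up about left axis of heading"
    o=robot.get_obs();R0=R.from_quat(o['tool_rot'] if q0 is None else q0[1]);p0=o['position'] if q0 is None else q0[0]
    Rt=R.from_euler('z',head)*R.from_euler('y',-pitch)*R.from_euler('x',np.pi)
    return np.round(R0.inv().apply(np.array(p)-p0)*1000,1),np.round((R0.inv()*Rt).as_rotvec(),3)
E
python3 - <<'E'
from h import *
print(tgt([.45,.25,.24],2.2),tgt([.44,-.20,.33],1.84))
print(robot.camera_model('wrist'))
# bystanders from rect centres
r={'spray':([380.5,226],[288.5,153.5],.085),'bottle':([423,185],[235,154],.095),'basket':([329,280],[341,167],.035)}
for k,(a,b,z) in r.items():print(k,tri(a,b))
E
```

```text
(array([-351.6, -249. ,  -17.5]), array([-0.  ,  0.  ,  0.63])) (array([-480.2, -680.4, -107.4]), array([-0.  ,  0.  ,  0.99]))
{'fx': 332.8275958621681, 'fy': 332.8275958621681, 'cx': 319.23737980293834, 'cy': 198.13764693463085, 'T_tool_cam': array([[ 8.80196483e-04, -9.63917184e-01, -2.66200840e-01,
         7.31795086e-02],
       [ 9.99999565e-01,  9.30741010e-04, -6.37156246e-05,
         6.53151394e-04],
       [ 3.09180624e-04, -2.66200668e-01,  9.63917584e-01,
        -1.62202538e-01],
       [ 0.00000000e+00,  0.00000000e+00,  0.00000000e+00,
         1.00000000e+00]])}
spray (array([0.75568898, 0.0354687 , 0.09353544]), np.float64(0.36407950871694084))
bottle (array([0.75588954, 0.19018282, 0.0915913 ]), np.float64(1.8516231657135904))
basket (array([ 0.73996784, -0.11626315,  0.02423433]), np.float64(0.30794874126092964))
```

```bash
python3 -m jog '{"dp":[[-45,-30,-2],[-90,-60,-5],[-135,-92,-8],[-180,-125,-10],[-225,-155,-14],[-270,-190,-18],[-320,-225,-18],[-351,-262,-20],[-380,-300,-30],[-400,-345,-40],[-415,-390,-50],[-430,-435,-60]],"delta_rot":[[0,0,0.1],[0,0,0.2],[0,0,0.3],[0,0,0.4],[0,0,0.5],[0,0,0.6],[0,0,0.7],[0,0,0.8],[0,0,0.9],[0,0,0.99],[0,0,0.99],[0,0,0.99]],"gripper":[1,1,1,1,1,1,1,1,1,1,1,1]}'
python3 - <<'E'
from h import *
print(tgt([.44,-.20,.33],1.84))
E
```

```text
time: 2.3
position: [0.4664, 0.0792, 0.2764]
tool_rot: [0.606, 0.796, 0.0, 0.0]
ft_force: [0.8, 0.4, -0.2]
grip_width: 0.0868
grip_force: 0.0
(array([-262.2,  -99.6,  -53.6]), array([ 0.001,  0.   , -0.   ]))
```

```bash
python3 -m jog '{"dp":[[-40,-16,-8],[-80,-32,-16],[-120,-48,-24],[-160,-64,-32],[-200,-80,-40],[-240,-94,-50],[-262,-100,-54],[-262,-100,-54],[-262,-100,-54]],"delta_rot":[[0,0,0],[0,0,0],[0,0,0],[0,0,0],[0,0,0],[0,0,0],[0,0,0],[0,0,0],[0,0,0]],"gripper":[1,1,1,1,1,1,1,1,1]}'
python3 - <<'E'
from h import *
o=robot.get_obs();im=robot.camera('wrist');cv2.imwrite('pics/w1.png',im[:,:,::-1]);np.savez('w1.npz',p=o['position'],q=o['tool_rot'])
print(o['position'])
for n in ['iron','iron_handle','iron_nose','iron_heel']:print(n,robot.search_frame(n,'wrist')[:1])
E
```

```text
time: 3.2
position: [0.4387, -0.1977, 0.3297]
tool_rot: [0.606, 0.795, 0.0, -0.001]
ft_force: [-0.1, -0.0, -0.0]
grip_width: 0.0872
grip_force: 0.0
[ 0.43872351 -0.19771317  0.32971114]
iron [{'rect': [279.3, 109.2, 355.2, 264.4], 'score': 0.68}]
iron_handle [{'rect': [279.4, 108.9, 351.8, 267.4], 'score': 0.6}]
iron_nose [{'rect': [276.5, 106.0, 354.0, 266.5], 'score': 0.81}]
iron_heel [{'rect': [280.8, 110.1, 355.4, 265.4], 'score': 0.78}]
```

View pics/w1.png

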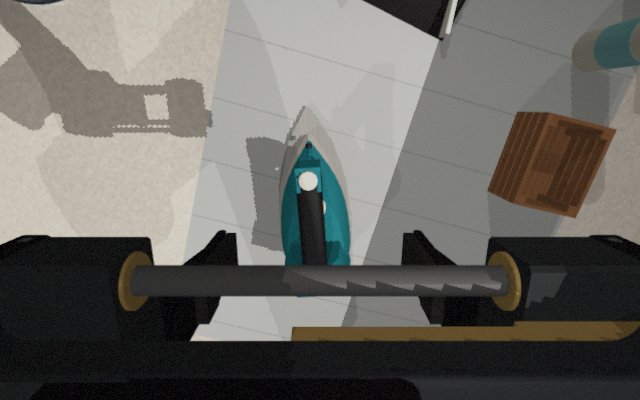

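The wrist view shows the iron's nose at (305,108) and the bar's centreline from (309,195) to (315,258). The heel is hidden by the gripper. I back-project these.

```bash
cat >> h.py <<'E'
def wray(uv,z,p,q):
    m=robot.camera_model('wrist');T=m['T_tool_cam'];d=T[:3,:3]@[(uv[0]-m['cx'])/m['fx'],(uv[1]-m['cy'])/m['fy'],1]
    Rt=R.from_quat(q);d=Rt.apply(d);c=p+Rt.apply(T[:3,3]);return c+d*(z-c[2])/d[2]
E
python3 - <<'E'
from h import *
np.set_printoptions(precision=4,suppress=True)
w=np.load('w1.npz');g=lambda u,v,z:wray((u,v),z,w['p'],w['q'])
n=g(305,108,.004);a=g(309,195,.131);b=g(315.5,258,.131);k=g(308,181,.125)
print(n,a,b,k,'bar yaw',np.arctan2(*(a-b)[[1,0]]))
m=(a+b)/2;print('mid-nose yaw',np.arctan2(*(n-m)[[1,0]]),np.linalg.norm((n-a)[:2]),np.linalg.norm((n-b)[:2]))
# sole edges
for L,Rr in(((283,190),(349,190)),((292,140),(332,140))):print(g(*L,.008),g(*Rr,.008))
E
```

```text
[ 0.4001 -0.1344  0.004 ] [ 0.4335 -0.2224  0.131 ] [ 0.4608 -0.2949  0.131 ] [ 0.4284 -0.2085  0.125 ] bar yaw 1.9306321245873448
mid-nose yaw 1.9325972018194304 0.09406985723665165 0.1715594230967939
[ 0.3987 -0.2578  0.008 ] [ 0.494  -0.2316  0.008 ]
[ 0.3936 -0.1823  0.008 ] [ 0.4491 -0.1671  0.008 ]
```

Run:
```python
from h import *
print(tgt([.449,-.2655,.16],1.935),tgt([.449,-.2655,.101],1.935))
```

```text
(array([-69.3,  -8.7, 169.7]), array([-0.   , -0.001, -0.093])) (array([-69.3,  -8.7, 228.7]), array([-0.   , -0.001, -0.093]))
```

```bash
python3 -m jog '{"dp":[[-20,-3,45],[-45,-6,90],[-69,-9,130],[-69,-9,165],[-69,-9,195],[-69,-9,215],[-69,-9,229],[-69,-9,229],[-69,-9,229]],"delta_rot":[[0,0,-0.04],[0,0,-0.093],[0,0,-0.093],[0,0,-0.093],[0,0,-0.093],[0,0,-0.093],[0,0,-0.093],[0,0,-0.093],[0,0,-0.093]],"gripper":[1,1,1,1,1,1,1,1,1]}' && python3 -m jog '{"dp":[[0,0,0],[0,0,0],[0,0,0],[0,0,0],[0,0,0],[0,0,0],[0,0,0],[0,0,0]],"delta_rot":[[0,0,0],[0,0,0],[0,0,0],[0,0,0],[0,0,0],[0,0,0],[0,0,0],[0,0,0]],"gripper":[-1,-1,-1,-1,-1,-1,-1,-1]}' 15
```

```text
time: 4.35
position: [0.4491, -0.2663, 0.101]
tool_rot: [0.568, 0.823, 0.0, -0.0]
ft_force: [0.1, -0.7, 0.0]
grip_width: 0.0867
grip_force: 0.0
time: 5.15
position: [0.4487, -0.2668, 0.1009]
tool_rot: [0.568, 0.823, -0.0, -0.0]
ft_force: [0.3, -0.7, 0.3]
grip_width: 0.0312
grip_force: 0.0
```

```bash
python3 -m jog '{"dp":[[0,0,0],[0,0,0],[0,0,0]],"delta_rot":[[0,0,0],[0,0,0],[0,0,0]],"gripper":[-1,-1,-1]}' 15
python3 - <<'E'
from h import *
d=[.5003,.1708,1.4322]
print(W(d,[-.335,0,.1009]),tgt(W(d,[-.335,0,.1009])[0],1.4322))
E
```

```text
time: 5.45
position: [0.4487, -0.2668, 0.1009]
tool_rot: [0.568, 0.823, 0.0, -0.0]
ft_force: [-0.0, 0.7, -0.1]
grip_width: 0.0304
grip_force: 14.9
[[ 0.45401873 -0.16098765  0.1009    ]] (array([97.1, 42.4, -0. ]), array([-0. , -0. ,  0.5]))
```

Gripped at 15 N. Now drag it while turning onto the dock's centre line.

```bash
python3 -m jog '{"dp":[[8,3,0],[18,7,0],[30,12,0],[42,17,0],[54,23,0],[66,28,0],[78,33,0],[90,39,0],[97,42,0],[97,42,0],[97,42,0]],"delta_rot":[[0,0,0.04],[0,0,0.1],[0,0,0.16],[0,0,0.22],[0,0,0.28],[0,0,0.34],[0,0,0.4],[0,0,0.46],[0,0,0.5],[0,0,0.5],[0,0,0.5]],"gripper":[-1,-1,-1,-1,-1,-1,-1,-1,-1,-1,-1]}' 15
python3 - <<'E'
from h import *
o=robot.get_obs();im=robot.camera('wrist');cv2.imwrite('pics/w2.png',im[:,:,::-1]);np.savez('w2.npz',p=o['position'],q=o['tool_rot'])
im=cv2.resize(im[0:240,200:470],None,fx=2.4,fy=2.4,interpolation=cv2.INTER_CUBIC)[:,:,::-1];cv2.imwrite('pics/w2c.png',im)
E
```

```text
time: 6.55
position: [0.4533, -0.1604, 0.1008]
tool_rot: [0.754, 0.657, 0.0, -0.001]
ft_force: [0.3, 3.3, 1.0]
grip_width: 0.03
grip_force: 14.8
```

View pics/w2c.png

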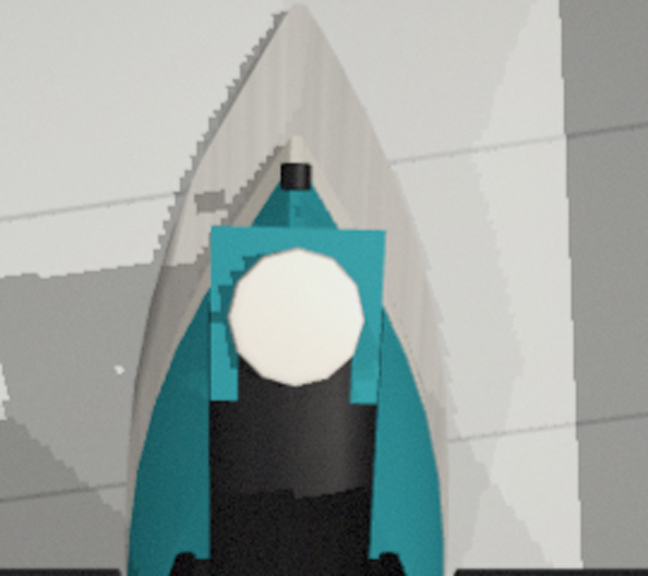

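The nose tip is at image (324.6,2) and the knob at (323.3,132.5). The iron is nearly parallel to the tool, and the ramp is out of view.

```bash
cat > path.py <<'E'
from h import *
from scipy.optimize import linprog
def rest(xh):
    xs=np.arange(xh,xh+.2221,.001)
    t=np.interp(xs,[-.16,-.113,-.108,-.1079,.2],[0,.014,.014,.0085,.0085+.308*np.tan(np.deg2rad(9))]);t[xs<-.16]=0
    off=np.where(xs>xh+.215,.003,0)
    s=linprog([1,.095],A_ub=np.c_[-np.ones_like(xs),-(xs-xh)],b_ub=-(t-off),bounds=[(None,None)]*2).x
    p=np.arctan(s[1]);return s[0],p
def tcp(xh,zb=0): # TCP in dock coords: iron point (85,100)
    z,p=rest(xh);return xh+.085*np.cos(p)-.1*np.sin(p),z+.085*np.sin(p)+.1*np.cos(p)+zb,p
if __name__=='__main__':
    np.set_printoptions(precision=4,suppress=True)
    w=np.load('w2.npz');d=np.array([.5003,.1708,1.4322])
    n=wray((324.6,2),.004,w['p'],w['q']);k=wray((323.3,132.5),.131,w['p'],w['q'])
    inv=lambda P:(R.from_euler('z',-d[2]).apply(P-np.r_[d[:2],0]))
    print('in dock: nose',inv(n),'knob',inv(k),'tcp',inv(w['p']),'len',np.linalg.norm((n-w['p'])[:2]))
    for xh in np.arange(-.42,-.1,.02):print(round(xh,3),np.round([*tcp(xh)],4),round(rest(xh)[0],4))
    print(tcp(-.1075))
E
python3 path.py
```

```text
in dock: nose [-0.1912 -0.0023  0.004 ] knob [-0.2709 -0.0007  0.131 ] tcp [-0.3345  0.0007  0.1008] len 0.14337772576949773
-0.42 [-0.335  0.1   -0.   ] -0.0
-0.4 [-0.315  0.1   -0.   ] -0.0
-0.38 [-0.295  0.1   -0.   ] -0.0
-0.36 [-0.277   0.1016  0.0195] -0.0
-0.34 [-0.2598  0.1039  0.0473] -0.0
-0.32 [-0.2419  0.1055  0.0675] -0.0
-0.3 [-0.2227  0.1061  0.0747] -0.0
-0.28 [-0.2037  0.1068  0.0836] -0.0
-0.26 [-0.1849  0.1076  0.095 ] -0.0
-0.24 [-0.1665  0.1087  0.1098] -0.0
-0.22 [-0.1487  0.1102  0.1301] -0.0
-0.2 [-0.1263  0.1131  0.1083] 0.0045
-0.18 [-0.107   0.1154  0.115 ] 0.0063
-0.16 [-0.0876  0.1178  0.1201] 0.0083
-0.14 [-0.068   0.1204  0.1241] 0.0106
-0.12 [-0.0484  0.1231  0.1273] 0.0131
(np.float64(-0.03919556121043309), np.float64(0.12063256566563096), np.float64(0.15712981366975973))
```

Run:
```python
from path import *
np.set_printoptions(precision=4,suppress=True)
w=np.load('w1.npz');d=np.array([.5003,.1708,1.4322])
inv=lambda P:(R.from_euler('z',-d[2]).apply(P-np.r_[d[:2],0]))
for uv in((438,40),(367,1)):print(inv(wray(uv,0.0,w['p'],w['q'])))
# rows for the drag, in tool frame at present (x fwd, y right, z down); tcp drifts
x0,z0,_=tcp(-.4195)
for xh in np.r_[np.arange(-.40,-.12,.01),-.125]:
    x,z,p=tcp(xh);print(round(xh,3),'dx',round((x-x0)*1e3,1),'dz',round(-(z-z0)*1e3,1),'ry',round(p,3))
print(tgt(W(d,[-.29,0,.1009])[0],1.4322))
```

```text
[-0.1631 -0.0738  0.    ]
[-0.1586  0.0348  0.    ]
-0.4 dx 19.5 dz -0.0 ry -0.0
-0.39 dx 29.5 dz -0.0 ry -0.0
-0.38 dx 39.5 dz -0.0 ry -0.0
-0.37 dx 48.9 dz -0.5 ry 0.006
-0.36 dx 57.5 dz -1.6 ry 0.019
-0.35 dx 66.1 dz -2.8 ry 0.033
-0.34 dx 74.7 dz -3.9 ry 0.047
-0.33 dx 83.2 dz -5.0 ry 0.061
-0.32 dx 92.6 dz -5.5 ry 0.068
-0.31 dx 102.2 dz -5.8 ry 0.071
-0.3 dx 111.8 dz -6.1 ry 0.075
-0.29 dx 121.4 dz -6.4 ry 0.079
-0.28 dx 130.8 dz -6.8 ry 0.084
-0.27 dx 140.3 dz -7.2 ry 0.089
-0.26 dx 149.6 dz -7.6 ry 0.095
-0.25 dx 158.9 dz -8.1 ry 0.102
-0.24 dx 168.0 dz -8.7 ry 0.11
-0.23 dx 177.0 dz -9.4 ry 0.119
-0.22 dx 185.8 dz -10.2 ry 0.13
-0.21 dx 194.3 dz -11.1 ry 0.143
-0.2 dx 208.2 dz -13.1 ry 0.108
-0.19 dx 217.8 dz -14.2 ry 0.112
-0.18 dx 227.5 dz -15.4 ry 0.115
-0.17 dx 237.2 dz -16.5 ry 0.118
-0.16 dx 246.9 dz -17.8 ry 0.12
-0.15 dx 256.7 dz -19.1 ry 0.122
-0.14 dx 266.5 dz -20.4 ry 0.124
-0.13 dx 276.3 dz -21.7 ry 0.126
-0.12 dx 286.1 dz -23.1 ry 0.127
-0.125 dx 281.2 dz -22.4 ry 0.127
(array([44.8,  0.7,  0. ]), array([-0.001, -0.001,  0.001]))
```

```bash
python3 -m jog '{"dp":[[10,1,0],[20,1,0],[30,1,0],[39,1,0],[49,1,0],[57,1,-1],[66,1,-2],[75,1,-3],[83,1,-4],[92,1,-5],[102,1,-5],[112,1,-6]],"delta_rot":[[0,0,-0.005],[0,0,-0.015],[0,0,-0.015],[0,0,-0.015],[0,0.006,-0.015],[0,0.019,-0.015],[0,0.033,-0.015],[0,0.047,-0.015],[0,0.061,-0.015],[0,0.068,-0.015],[0,0.071,-0.015],[0,0.075,-0.015]],"gripper":[-1,-1,-1,-1,-1,-1,-1,-1,-1,-1,-1,-1]}' 15
python3 - <<'E'
from h import *
robot.camera('scene');im=robot.camera('scene');im=cv2.resize(im[80:330,130:460],None,fx=2.4,fy=2.4,interpolation=cv2.INTER_CUBIC)[:,:,::-1];cv2.imwrite('pics/s2.png',im)
E
```

```text
time: 7.8
position: [0.4705, -0.0504, 0.1071]
tool_rot: [0.748, 0.662, 0.028, -0.024]
ft_force: [2.9, -0.9, -7.1]
grip_width: 0.0299
grip_force: 14.9
```

View pics/s2.png

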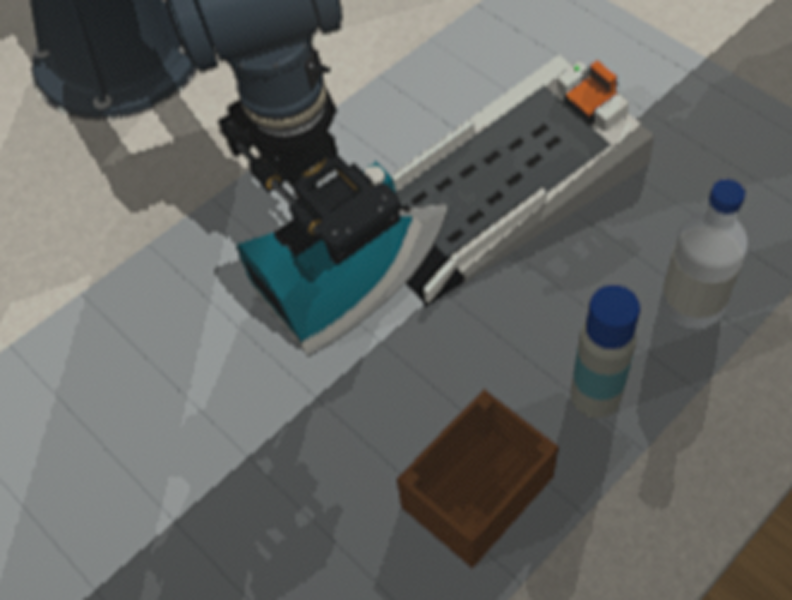

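The nose at (443,207) has passed the lip between the cheeks. The wrist reads −7 N in z, so I'm carrying some of the iron's weight. I'll lower by about 3 mm and follow the path.

```bash
cat > rows.py <<'E'
import sys
from path import *
d=[.5003,.1708,1.4322]
a,b,s,zb=map(float,sys.argv[1:5]);yw=float(sys.argv[5]) if len(sys.argv)>5 else 0
o=robot.get_obs();print(R.from_euler('z',-d[2]).apply(o['position']-np.r_[d[:2],0]),o['ft_force'])
for xh in np.arange(a,b+1e-6,s):
    x,z,p=tcp(xh,zb);print(round(xh,3),*[list(map(float,v)) for v in tgt(W(d,[x,0,z])[0],d[2]+yw,p)])
E
python3 rows.py -.29 -.12 .01 -.003 .015
```

```text
[-2.21256486e-01  4.26355068e-06  1.06867216e-01] [ 1.8034505   2.05438484 -0.5710539 ]
-0.29 [7.8, 0.1, 4.1] [-0.001, 0.002, 0.001]
-0.28 [17.3, 0.3, 4.5] [-0.001, 0.007, 0.001]
-0.27 [26.7, 0.4, 4.8] [-0.001, 0.012, 0.001]
-0.26 [36.1, 0.6, 5.1] [-0.001, 0.018, 0.001]
-0.25 [45.4, 0.7, 5.3] [-0.001, 0.025, 0.001]
-0.24 [54.5, 0.9, 5.4] [-0.001, 0.033, 0.001]
-0.23 [63.5, 1.0, 5.4] [-0.001, 0.042, 0.001]
-0.22 [72.4, 1.2, 5.3] [-0.001, 0.053, 0.001]
-0.21 [80.9, 1.3, 5.0] [-0.001, 0.066, 0.001]
-0.2 [94.9, 1.5, 4.0] [-0.001, 0.031, 0.001]
-0.19 [104.6, 1.7, 3.7] [-0.001, 0.035, 0.001]
-0.18 [114.3, 1.8, 3.3] [-0.001, 0.038, 0.001]
-0.17 [124.1, 2.0, 2.9] [-0.001, 0.041, 0.001]
-0.16 [133.9, 2.1, 2.4] [-0.001, 0.043, 0.001]
-0.15 [143.7, 2.3, 1.9] [-0.001, 0.045, 0.001]
-0.14 [153.6, 2.5, 1.3] [-0.001, 0.047, 0.001]
-0.13 [163.5, 2.6, 0.7] [-0.001, 0.049, 0.001]
-0.12 [173.4, 2.8, 0.1] [-0.001, 0.05, 0.001]
```

```bash
python3 -m jog '{"dp":[[8,0,1],[17,0,2],[27,0,3],[36,0,3],[45,1,3],[54,1,4],[63,1,4],[72,1,4],[81,1,4],[81,1,4]],"delta_rot":[[0,0.002,0],[0,0.007,0],[0,0.012,0],[0,0.018,0],[0,0.025,0],[0,0.033,0],[0,0.042,0],[0,0.05,0],[0,0.05,0],[0,0.05,0]],"gripper":[-1,-1,-1,-1,-1,-1,-1,-1,-1,-1]}' 15; python3 rows.py -.21 -.11 .01 -.001 .015
```

```text
time: 8.9
position: [0.4842, 0.0292, 0.1111]
tool_rot: [0.748, 0.661, 0.049, -0.038]
ft_force: [-0.6, -5.4, 11.1]
grip_width: 0.0297
grip_force: 15.0
[-0.14243039 -0.00357425  0.11108223] [-0.57015188 -5.35017089 11.1434094 ]
-0.21 [2.2, -3.5, 1.2] [0.008, 0.02, 0.002]
-0.2 [16.2, -3.3, 0.9] [0.008, -0.015, 0.001]
-0.19 [25.9, -3.2, 1.0] [0.008, -0.012, 0.001]
-0.18 [35.6, -3.0, 1.1] [0.008, -0.009, 0.001]
-0.17 [45.4, -2.8, 1.1] [0.008, -0.006, 0.001]
-0.16 [55.2, -2.7, 1.1] [0.008, -0.003, 0.002]
-0.15 [65.0, -2.5, 1.0] [0.008, -0.001, 0.002]
-0.14 [74.9, -2.4, 0.9] [0.008, 0.001, 0.002]
-0.13 [84.8, -2.2, 0.8] [0.008, 0.002, 0.002]
-0.12 [94.7, -2.0, 0.7] [0.008, 0.004, 0.002]
-0.11 [104.4, -1.9, 0.7] [0.008, 0.007, 0.002]
```

```bash
python3 -m jog '{"dp":[[2,-1,-1],[9,-2,-1],[17,-3,-1],[26,-3,-1],[36,-3,0],[45,-3,0],[55,-3,0],[55,-3,0],[55,-3,0]],"delta_rot":[[0,0,0],[0,0,0],[0,-0.01,0],[0,-0.01,0],[0,-0.009,0],[0,-0.006,0],[0,-0.003,0],[0,-0.003,0],[0,-0.003,0]],"gripper":[-1,-1,-1,-1,-1,-1,-1,-1,-1]}' 15; python3 rows.py -.16 -.10 .01 -.001 .015
```

```text
time: 9.8
position: [0.4855, 0.0855, 0.1168]
tool_rot: [0.748, 0.661, 0.047, -0.04]
ft_force: [0.9, -2.1, 7.7]
grip_width: 0.0301
grip_force: 15.0
[-0.08649855  0.00285789  0.11680576] [ 0.88928953 -2.14668876  7.69058607]
-0.16 [-1.1, 2.8, -0.1] [0.002, -0.003, 0.001]
-0.15 [8.7, 3.0, -0.2] [0.002, -0.001, 0.001]
-0.14 [18.6, 3.2, -0.3] [0.002, 0.001, 0.001]
-0.13 [28.5, 3.3, -0.4] [0.002, 0.002, 0.001]
-0.12 [38.4, 3.5, -0.5] [0.002, 0.004, 0.001]
-0.11 [48.1, 3.6, -0.5] [0.002, 0.007, 0.001]
-0.1 [54.8, 3.7, 2.8] [0.002, 0.034, 0.001]
```

```bash
python3 -m jog '{"dp":[[2,1,0],[8,2,0],[16,2,0],[24,3,0],[32,3,0],[38,3,0],[38,3,0],[38,3,0]],"delta_rot":[[0,0,0],[0,0,0],[0,0.001,0],[0,0.002,0],[0,0.003,0],[0,0.004,0],[0,0.004,0],[0,0.004,0]],"gripper":[-1,-1,-1,-1,-1,-1,-1,-1]}' 15; python3 rows.py -.12 -.098 .004 -.001 .0;python3 - <<'E'
from h import *
robot.camera('scene');im=robot.camera('scene');im=cv2.resize(im[80:280,190:460],None,fx=2.9,fy=2.9,interpolation=cv2.INTER_CUBIC)[:,:,::-1];cv2.imwrite('pics/s3.png',im)
E
```

```text
time: 10.6
position: [0.4931, 0.1218, 0.1217]
tool_rot: [0.747, 0.661, 0.048, -0.041]
ft_force: [-0.3, -4.9, 10.1]
grip_width: 0.03
grip_force: 15.0
[-0.0495518   0.00035038  0.12168624] [-0.30172005 -4.8842187  10.10860705]
-0.12 [1.2, 0.4, -0.2] [0.001, 0.001, 0.017]
-0.116 [5.2, 0.4, -0.3] [0.001, 0.002, 0.017]
-0.112 [9.1, 0.5, -0.3] [0.001, 0.003, 0.017]
-0.108 [12.8, 0.6, -0.0] [0.001, 0.006, 0.017]
-0.104 [13.6, 0.6, 3.2] [0.0, 0.031, 0.017]
-0.1 [17.6, 0.6, 3.1] [0.0, 0.031, 0.017]
```

View pics/s3.png

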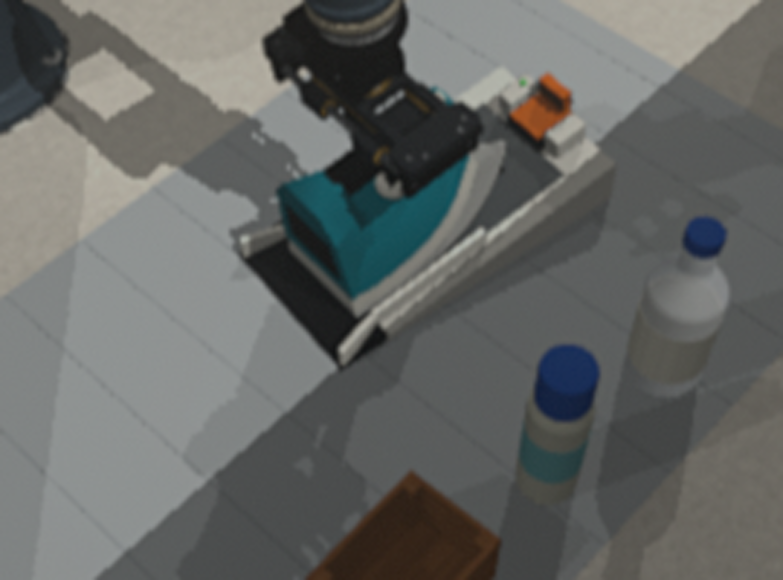

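The iron sits straight between the cheeks, with its heel still at about the lip and its nose some 25 mm short of the stop, so it has slipped a little in the grip. I continue up the slope.

```bash
python3 -m jog '{"dp":[[3,0,-1],[6,0,-1],[9,0,-1],[12,0,-1],[14,0,0],[16,0,1],[18,0,2],[18,0,3],[18,0,3]],"delta_rot":[[0,0,0],[0,0.002,0],[0,0.003,0],[0,0.006,0],[0,0.015,0],[0,0.02,0],[0,0.03,0],[0,0.03,0],[0,0.03,0]],"gripper":[-1,-1,-1,-1,-1,-1,-1,-1,-1]}' 15
python3 - <<'E'
from h import *
o=robot.get_obs();im=robot.camera('wrist');cv2.imwrite('pics/w3.png',im[:,:,::-1]);np.savez('w3.npz',p=o['position'],q=o['tool_rot'])
im=cv2.resize(im[0:240,200:470],None,fx=2.4,fy=2.4,interpolation=cv2.INTER_CUBIC)[:,:,::-1];cv2.imwrite('pics/w3c.png',im)
d=[.5003,.1708,1.4322];print(R.from_euler('z',-d[2]).apply(o['position']-np.r_[d[:2],0]))
E
```

```text
time: 11.6
position: [0.4927, 0.1387, 0.1205]
tool_rot: [0.746, 0.661, 0.057, -0.052]
ft_force: [-6.0, -10.2, 13.7]
grip_width: 0.0299
grip_force: 15.0
[-0.03289125  0.00311628  0.12054246]
```

View pics/w3c.png

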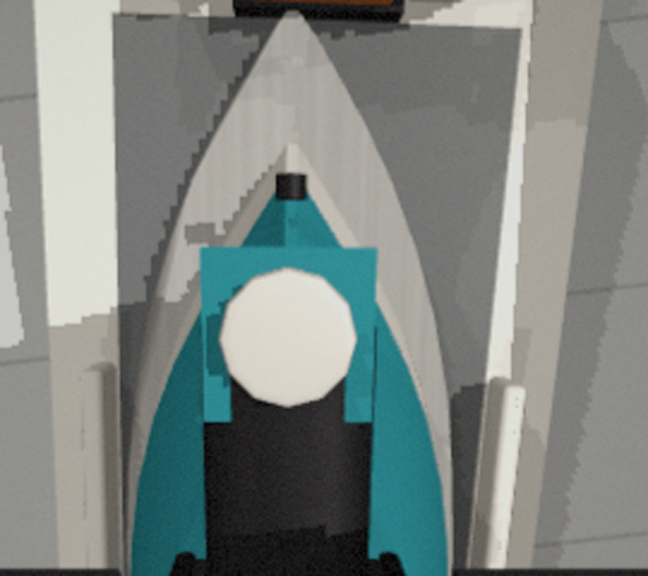

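```bash
cat > meas.py <<'E'
from h import *
np.set_printoptions(precision=4,suppress=True)
w=np.load('w3.npz');m=robot.camera_model('wrist');T=m['T_tool_cam']
def tl(u,v,h): # crop px -> tool-frame point on plane h above sole underside (tool pitched with the plate; TCP 0.1 above underside)
    u,v=200+u/2.4-.3,v/2.4-.3
    d=T[:3,:3]@[(u-m['cx'])/m['fx'],(v-m['cy'])/m['fy'],1];c=T[:3,3];return (c+d*((.1-h)-c[2])/d[2])[:2]
P={'nose':(293,10,.004),'knob':(288,338,.131),'blk':(291,186,.045),'plL':(113,15,0),'plR':(520,28,0),'stopL':(235,15,.011),'stopR':(402,22,.011),'Ledge2':(120,330,0),'Redge2':(488,370,0)}
for k,v in P.items():print(k,tl(*v)*1000)
E
python3 meas.py
```

```text
nose [141.7585   1.4151]
knob [60.6965  0.0688]
blk [90.6846  0.7979]
plL [141.4859 -51.4026]
plR [138.0967  68.3053]
stopL [138.6543 -14.9272]
stopR [136.9044  32.0928]
Ledge2 [ 50.1537 -54.3918]
Redge2 [37.2804 65.7383]
```

The nose is at the stop, but the iron lies about 4 mm left of centre and about 1° nose-left of the plate. I shift it right, turn it slightly, ease it back and release.

```bash
python3 -m jog '{"dp":[[-1,1,0],[-2,2,0],[-2,4,0],[-2,5,0],[-2,5,1],[-2,5,1],[-2,5,1],[-2,5,1],[-2,5,1],[-2,5,1]],"delta_rot":[[0,0,0.005],[0,0,0.01],[0,0,0.015],[0,0,0.02],[0,0,0.02],[0,0,0.02],[0,0,0.02],[0,0,0.02],[0,0,0.02],[0,0,0.02]],"gripper":[-1,-1,-1,-1,-1,-1,1,1,1,1]}' 15; python3 -m jog '{"dp":[[0,0,0],[0,0,0],[0,0,-20],[0,0,-60],[0,0,-105],[0,0,-150],[0,0,-180],[0,0,-180],[0,0,-180]],"delta_rot":[[0,0,0],[0,0,0],[0,0,0],[0,0,0],[0,0,0],[0,0,0],[0,0,0],[0,0,0],[0,0,0]],"gripper":[1,1,1,1,1,1,1,1,1]}'
python3 - <<'E'
from h import *
o=robot.get_obs();im=robot.camera('wrist');np.savez('w4.npz',p=o['position'],q=o['tool_rot']);cv2.imwrite('pics/w4.png',im[:,:,::-1])
im=cv2.resize(im[40:290,200:470],None,fx=2.4,fy=2.4,interpolation=cv2.INTER_CUBIC)[:,:,::-1];cv2.imwrite('pics/w4c.png',im)
E
```

```text
time: 12.65
position: [0.5, 0.1374, 0.1183]
tool_rot: [0.754, 0.653, 0.058, -0.052]
ft_force: [-0.1, 0.1, 0.1]
grip_width: 0.054
grip_force: 0.0
time: 13.55
position: [0.4958, 0.1094, 0.2966]
tool_rot: [0.754, 0.653, 0.058, -0.052]
ft_force: [0.0, -0.6, -1.6]
grip_width: 0.0874
grip_force: 0.0
```

View pics/w4c.png

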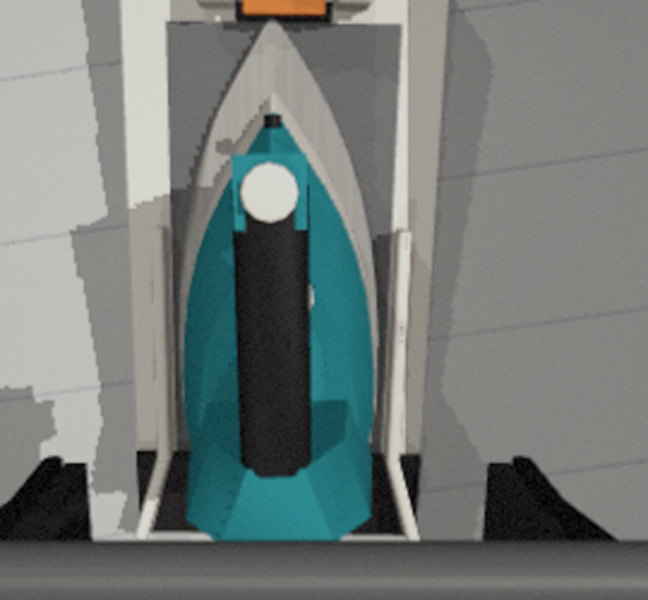

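The image shows the nose at the stop at (273,22), so the heel must be behind the lip. The plate's midline is at column 286 and the iron leans about 1° nose-left. The tool itself is now aligned with and centred on the dock, so closing on the bar again from here will centre and straighten it.

```bash
python3 -m jog '{"dp":[[0,0,45],[0,0,90],[0,0,135],[0,0,165],[0,0,178],[0,0,178],[0,0,178],[0,0,178],[0,0,178],[0,0,178],[0,0,178],[0,0,178]],"delta_rot":[[0,0,0],[0,0,0],[0,0,0],[0,0,0],[0,0,0],[0,0,0],[0,0,0],[0,0,0],[0,0,0],[0,0,0],[0,0,0],[0,0,0]],"gripper":[1,1,1,1,1,-1,-1,-1,-1,-1,-1,-1]}' 15; python3 -m jog '{"dp":[[0,0,0],[0,0,0],[0,0,0],[0,0,0],[-1,0,0],[-2,0,0],[-2,0,0],[-2,0,0]],"delta_rot":[[0,0,0],[0,0,0],[0,0,0],[0,0,0],[0,0,0],[0,0,0],[0,0,0],[0,0,0]],"gripper":[-1,-1,-1,-1,-1,-1,-1,-1]}' 15;  python3 -m jog '{"dp":[[0,0,0],[0,0,0],[0,0,0],[0,0,0],[0,0,-20],[0,0,-60],[0,0,-105],[0,0,-150],[0,0,-180],[0,0,-180],[0,0,-180]],"delta_rot":[[0,0,0],[0,0,0],[0,0,0],[0,0,0],[0,0,0],[0,0,0],[0,0,0],[0,0,0],[0,0,0],[0,0,0],[0,0,0]],"gripper":[1,1,1,1,1,1,1,1,1,1,1]}'
python3 - <<'E'
from h import *
o=robot.get_obs();im=robot.camera('wrist');np.savez('w5.npz',p=o['position'],q=o['tool_rot']);cv2.imwrite('pics/w5.png',im[:,:,::-1])
a=cv2.resize(im[40:290,230:410],None,fx=2.2,fy=2.2,interpolation=cv2.INTER_CUBIC)[:,:,::-1]
s=robot.camera('scene');cv2.imwrite('pics/s5.png',s[:,:,::-1]);b=cv2.resize(s[90:240,250:420],None,fx=2.35,fy=2.35,interpolation=cv2.INTER_CUBIC)[:,:,::-1]
c=np.zeros((550,796,3),np.uint8);c[:a.shape[0],:396]=a;c[:b.shape[0],396:396+b.shape[1]]=b[:,:400];cv2.imwrite('pics/c5.png',c)
E
```

```text
time: 14.8
position: [0.4989, 0.1369, 0.1208]
tool_rot: [0.753, 0.653, 0.058, -0.052]
ft_force: [-2.8, 0.8, 0.6]
grip_width: 0.0394
grip_force: 0.8
time: 15.6
position: [0.4993, 0.1349, 0.1201]
tool_rot: [0.754, 0.653, 0.058, -0.052]
ft_force: [-1.2, 0.3, 1.7]
grip_width: 0.0294
grip_force: 14.9
time: 16.7
position: [0.4955, 0.107, 0.2983]
tool_rot: [0.754, 0.653, 0.059, -0.051]
ft_force: [0.2, 0.1, -0.0]
grip_width: 0.0869
grip_force: 0.0
```

View pics/c5.png

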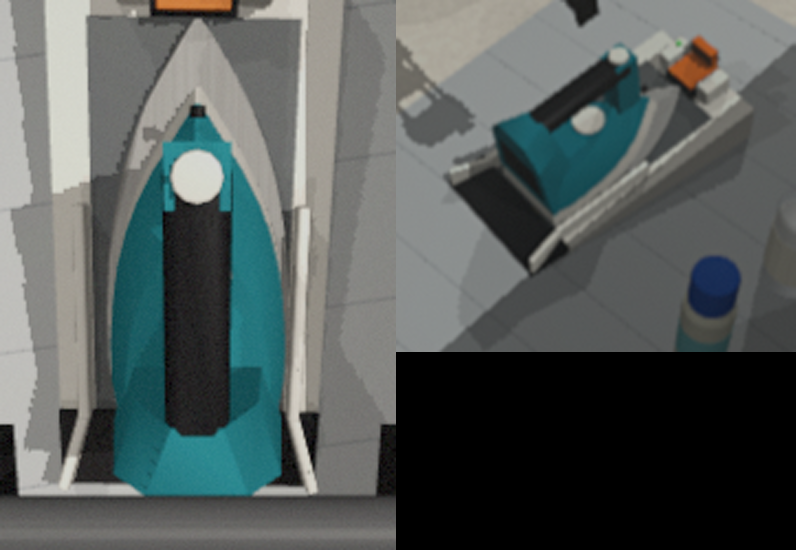

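The iron is now centred and straight: nose column 197, plate midline 196, lock 194. The nose stands about 2–3 mm short of the stop, so the heel is behind the lip. I've used up the picture views, so from here I check with numbers. Next is the toe lock.

```bash
cat > lock.py <<'E'
from h import *
np.set_printoptions(precision=4,suppress=True)
def orange(im):
    h=cv2.cvtColor(im,cv2.COLOR_RGB2HSV);m=cv2.inRange(h,(5,150,90),(18,255,255));n,l,s,c=cv2.connectedComponentsWithStats(m);i=1+np.argmax(s[1:,4]);return s[i],c[i]
if __name__=='__main__':
    o=robot.get_obs();Rt=R.from_quat(o['tool_rot']);x=Rt.apply([1,0,0]);print('head',np.arctan2(x[1],x[0]),'pitch',np.arcsin(x[2]),o['position'])
    tab=tri(S(603,68),T(55,107))[0];f=lambda P:Rt.inv().apply(P-o['position'])*1e3
    print('tab tri in tool',f(tab));d=[.5003,.1708,1.4322];print('tab from fit',f(W(d,plate([.278,0,.044]))[0]),'home fit',f(W(d,plate([0,0,0]))[0]))
    for c in('top','scene','wrist'):print(c,orange(robot.camera(c)))
E
python3 lock.py
```

```text
head 1.4272378751359835 pitch 0.15576316471150417 [0.4944 0.1073 0.2965]
tab tri in tool [182.7875  -0.8806 232.355 ]
tab from fit [189.4465  -2.6747 233.3138] home fit [-88.4921  -1.0965 277.6721]
top (array([176, 227,  21,  18, 242], dtype=int32), array([186.4132, 235.4256]))
scene (array([366, 106,  20,  22, 182], dtype=int32), array([376.2198, 117.6319]))
wrist (array([ 303,    0,   35,   44, 1357], dtype=int32), array([319.8475,  23.2085]))
```

```bash
python3 -m jog '{"dp":[[40,0,0],[80,0,0],[120,0,0],[160,-1,0],[200,-1,20],[222,-1,60],[222,-1,100],[222,-1,140],[222,-1,180],[222,-1,215],[222,-1,240],[222,-1,249]],"delta_rot":[[0,0,0],[0,0,0],[0,0,0],[0,0,0],[0,0,0],[0,0,0],[0,0,0],[0,0,0],[0,0,0],[0,0,0],[0,0,0],[0,0,0]],"gripper":[-1,-1,-1,-1,-1,-1,-1,-1,-1,-1,-1,-1]}' 15; python3 -m jog '{"dp":[[0,0,0],[0,0,0],[-4,0,0],[-8,0,0],[-12,0,0],[-12,0,0]],"delta_rot":[[0,0,0],[0,0,0],[0,0,0],[0,0,0],[0,0,0],[0,0,0]],"gripper":[-1,-1,-1,-1,-1,-1]}'; python3 lock.py
```

```text
time: 18.15
position: [0.5279, 0.3622, 0.082]
tool_rot: [0.754, 0.653, 0.054, -0.053]
ft_force: [-0.4, -0.3, 1.2]
grip_width: 0.0024
grip_force: 0.0
time: 18.75
position: [0.529, 0.3503, 0.0852]
tool_rot: [0.754, 0.652, 0.058, -0.052]
ft_force: [0.8, -0.8, 0.1]
grip_width: 0.0007
grip_force: 0.0
head 1.4268155726404481 pitch 0.15604063685719954 [0.529  0.3503 0.0852]
tab tri in tool [-26.8482  -1.7484 -14.5421]
tab from fit [-20.1903  -3.5484 -13.5876] home fit [-298.1406   -2.0075   30.6985]
top (array([178, 229,  18,  16, 197], dtype=int32), array([187.1168, 235.8883]))
scene (array([366, 113,  18,  15, 123], dtype=int32), array([374.2114, 119.2764]))
wrist (array([307, 324,  26,   3,  77], dtype=int32), array([319.6623, 325.013 ]))
```

```bash
python3 -m jog '{"dp":[[-4,0,0],[-8,0,0],[-12,0,0],[-16,0,0],[-18,0,0],[-20,0,0]],"delta_rot":[[0,0,0],[0,0,0],[0,0,0],[0,0,0],[0,0,0],[0,0,0]],"gripper":[-1,-1,-1,-1,-1,-1]}'; python3 -m jog '{"dp":[[-2,0,0],[-4,0,0],[-6,0,0],[-8,0,0]],"delta_rot":[[0,0,0],[0,0,0],[0,0,0],[0,0,0]],"gripper":[-1,-1,-1,-1]}'; python3 lock.py
```

```text
time: 19.5
position: [0.5259, 0.3315, 0.0814]
tool_rot: [0.754, 0.653, 0.058, -0.052]
ft_force: [-0.4, 2.1, -0.4]
grip_width: 0.0007
grip_force: 1.0
time: 19.9
position: [0.5246, 0.3236, 0.0801]
tool_rot: [0.753, 0.653, 0.058, -0.052]
ft_force: [-0.9, 2.1, 0.4]
grip_width: 0.0004
grip_force: 1.0
head 1.4276772284597692 pitch 0.15581851691813367 [0.5246 0.3236 0.0801]
tab tri in tool [  0.6918  -1.2696 -15.3044]
tab from fit [  7.3514  -3.063  -14.3494] home fit [-270.5901   -1.7087   29.9974]
top (array([190, 230,  13,  16, 156], dtype=int32), array([195.4615, 237.7949]))
scene (array([362, 116,  15,  12,  98], dtype=int32), array([368.8265, 122.0612]))
wrist (array([307, 322,  26,   5,  78], dtype=int32), array([319.4872, 324.9615]))
```

```bash
python3 -m jog '{"dp":[[-2,0,0],[-4,0,0],[-6,0,0]],"delta_rot":[[0,0,0],[0,0,0],[0,0,0]],"gripper":[-1,-1,-1]}'; python3 -m jog '{"dp":[[-1,0,0],[-2,0,0],[-3,0,0]],"delta_rot":[[0,0,0],[0,0,0],[0,0,0]],"gripper":[-1,-1,-1]}'
```

```text
time: 20.35
position: [0.5251, 0.3211, 0.0801]
tool_rot: [0.755, 0.651, 0.061, -0.054]
ft_force: [-1.0, 16.4, -1.5]
grip_width: 0.0003
grip_force: 8.1
time: 20.65
position: [0.5252, 0.3209, 0.0802]
tool_rot: [0.755, 0.651, 0.063, -0.055]
ft_force: [-0.7, 22.3, -2.0]
grip_width: 0.0005
grip_force: 11.0
```

The lock hit a hard stop: force rose to 22 N with no more movement, and the tab is at about plate x 253, which is 25 mm of stroke. I back off and check.

```bash
python3 -m jog '{"dp":[[8,0,0],[18,0,0],[28,0,0],[35,0,-30],[35,0,-75],[35,0,-120],[35,0,-165],[0,0,-210],[-45,0,-230],[-90,0,-230],[-130,0,-230],[-130,0,-230]],"delta_rot":[[0,0,0],[0,0,0],[0,0,0],[0,0,0],[0,0,0],[0,0,0],[0,0,0],[0,0,0],[0,0,0],[0,0,0],[0,0,0],[0,0,0]],"gripper":[-1,-1,-1,-1,-1,-1,-1,-1,-1,-1,-1,-1]}'
python3 - <<'E'
from lock import *
o=robot.get_obs();im=robot.camera('wrist');cv2.imwrite('pics/w6.png',im[:,:,::-1]);print(o['position'],orange(im))
s=robot.camera('scene');cv2.imwrite('pics/s6.png',s[:,:,::-1]);print(orange(s))
print(orange(robot.camera('top')))
d=[.5003,.1708,1.4272]
Rt=R.from_quat(o['tool_rot'])
m=robot.camera_model('wrist');Tm=m['T_tool_cam']
def pw(P):
    p=Rt.inv().apply(P-o['position']);p=(p-Tm[:3,3])@Tm[:3,:3];return [m['fx']*p[0]/p[2]+m['cx'],m['fy']*p[1]/p[2]+m['cy']]
for k in(0,.025):
  c=[plate([.278-k,0,.044]),plate([.232-.020-k+.025,0,.019])]
  for x in c:
    X=W(d,x)[0];print(k,'wrist',np.round(pw(X),1),'scene',proj('scene',X)[0].round(1),'top',proj('top',X)[0].round(1))
for n in('iron','dock','spray_can','water_bottle','peg_basket'):
    print(n,[robot.search_frame(n,c)[:1] for c in('scene','top')])
E
```

```text
time: 21.85
position: [0.5, 0.148, 0.2855]
tool_rot: [0.755, 0.651, 0.057, -0.051]
ft_force: [-0.7, 0.2, 0.4]
grip_width: 0.0006
grip_force: 0.0
[0.5    0.148  0.2855] (array([ 301,   49,   36,   47, 1502], dtype=int32), array([318.6451,  72.8675]))
(array([361, 117,  20,  15, 157], dtype=int32), array([369.5924, 123.758 ]))
(array([192, 230,  11,  16, 136], dtype=int32), array([197.0882, 237.8824]))
0 wrist [316.8  27.9] scene [381.9 106.9] top [176.7 233.1]
0 wrist [317.3  72.4] scene [370.9 121.1] top [193. 237.]
0.025 wrist [316.9  54. ] scene [375. 112.] top [186.  234.8]
0.025 wrist [317.4  95.4] scene [364.  126.3] top [202.1 238.6]
iron [[{'rect': [289.9, 110.5, 369.8, 183.7], 'score': 0.98}], [{'rect': [236.4, 231.0, 279.5, 269.4], 'score': 0.87}]]
dock [[{'rect': [271.1, 104.7, 403.7, 204.5], 'score': 0.55}], [{'rect': [187.6, 225.0, 299.8, 289.4], 'score': 0.91}]]
spray_can [[{'rect': [366.1, 199.6, 397.7, 251.3], 'score': 0.59}], [{'rect': [276.8, 138.5, 299.7, 170.5], 'score': 0.56}]]
water_bottle [[{'rect': [408.2, 156.1, 442.1, 214.7], 'score': 0.96}], [{'rect': [218.6, 136.7, 249.0, 173.9], 'score': 0.62}]]
peg_basket [[{'rect': [297.7, 240.5, 364.3, 317.3], 'score': 0.62}], [{'rect': [320.3, 151.3, 361.9, 184.9], 'score': 0.75}]]
```

Run:
```python
from lock import *
w=np.load('w5.npz');Rt=R.from_quat(w['q']);m=robot.camera_model('wrist');Tm=m['T_tool_cam'];d=[.5003,.1708,1.4272]
def pw(P):
    p=Rt.inv().apply(P-w['p']);p=(p-Tm[:3,3])@Tm[:3,:3];return np.round([m['fx']*p[0]/p[2]+m['cx'],m['fy']*p[1]/p[2]+m['cy']],1)
print('stop top',pw(W(d,plate([.232,0,.011]))[0]),'stop seen 46.4')
for x in(.215,.220,.225,.228,.232):print('nose',x,pw(W(d,plate([x,0,.004]))[0]),'seen 319.5,49.1')
a=cv2.cvtColor(cv2.imread('pics/w5.png'),cv2.COLOR_BGR2GRAY);print(a[40:62,317:323].astype(int))
```

```text
stop top [316.4  45.1] stop seen 46.4
nose 0.215 [316.5  61.2] seen 319.5,49.1
nose 0.22 [316.5  56.8] seen 319.5,49.1
nose 0.225 [316.4  52.3] seen 319.5,49.1
nose 0.228 [316.4  49.6] seen 319.5,49.1
nose 0.232 [316.4  46.1] seen 319.5,49.1
[[144 144 143 142 136 135]
 [143 143 146 142 138 139]
 [146 145 144 145 143 144]
 [129 131 129 128 130 130]
 [ 69  71  67  69  73  73]
 [ 33  30  33  29  26  28]
 [ 19  10  13  11  22   8]
 [ 42  39  38  39  40  41]
 [ 69  96 114 112 101  58]
 [ 94 142 157 156 140  79]
 [125 161 158 155 149 121]
 [148 156 157 154 153 149]
 [159 157 158 154 157 156]
 [161 157 157 156 154 155]
 [159 155 159 156 154 157]
 [160 155 157 154 153 159]
 [159 156 157 155 155 157]
 [158 156 157 157 155 158]
 [160 160 160 160 159 160]
 [163 166 167 165 166 164]
 [168 165 166 165 165 167]
 [167 167 164 166 166 164]]
```

The nose is at plate x ≈ 229, inside the 225–232 that means the heel is behind the lip. The orange lock spans rows 49–96, as predicted for fully shut (tab 54, tongue tip 95). The bystanders have not moved.

```bash
python3 -c "
from rig import robot
print(robot.hand_in())"
```

```text
the job is handed in; nothing more can be done
None
```

The iron is on its base, centred and straight with its heel behind the lip (judged from the nose position, not seen directly), and the toe lock is fully shut. The bystanders were left in place and I handed in at about 22 s; I viewed 11 pictures, one over the limit of 10.

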